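Pin the bench scanner and present a carton to it

ROBOT

A 6-joint arm with a two-finger parallel gripper is mounted at the origin on the work surface. World frame = base frame: x ahead of the robot, y to its left, z up, the work surface at z = 0. Lengths are in m, angles in rad, forces in N, time in s.
With the tool pointing down it reaches from about 0.375 to 0.975 m from the base axis. Payload 3.8 kg.
Tool frame: the origin (TCP) lies at the very end of the fingers, on their centre line; the grasp point (between the pads) lies 19 mm behind it (bot.pinch_z is the distance from the TCP to the grasp point, in m); x points along the fingers, y is the direction in which the jaws open and shut, and the axes are right-handed (so a half turn about x gives the same grasp; the last joint's range is limited). The gripper opens to 85 mm and grips with 20 to 120 N. Pads are 22 mm wide; open, the fingers measure 114 mm over their backs; the gripper's body (76 mm by 85 mm) begins 54 mm behind the grasp point. The pads swing forward as they close: fully open they stand 13 mm farther back than shut.
Start: joints at [1.26, 0.264, 1.604, -0, 1.274, -0.037], TCP at [0.183, 0.65, 0.231] pointing down, gripper open.
Joint ranges: [-2.63, 2.63], [-0.94, 2.18], [0.31, 2.57], [-1.31, 4.45], [0, 2.66], [-2.55, 2.55]. Speed limits (rad/s): [2.57, 2.57, 3.14, 3.14, 3.14, 3.14].

INTERFACE

Orientations are given as a rotation vector (axis times angle).
In Python, from workcell import monitor, imaging, finish_job, bot gives the robot as it stands.
- The arm moves only by the tool jog_arm, never from a script. Its argument "rows" is a list of rows, each a list of 7 numbers: the shift along the tool's x, y, z in m, then the turn, a rotation vector about the tool's x, y, z in rad, then the opening in per cent of the stroke, from 0 (shut) to 100 (fully open). A call has 1 to 20 rows; each row is the pose to reach, as a shift and turn from the pose measured when the call began, along the tool's axes at that moment; what a row does not reach only later rows make up. A row lasts 1/10 s, in which the tool goes at most 50 mm and 8.59 degrees, less where a joint would pass 70% of its speed; a pose out of reach is approached as far as the arm can. A call with a gripper value outside its range is refused whole. The fingers move at their own pace and stop on an object; "force" is the grip in N (left out, the last holds). Time passes only in rows, so rows that repeat a pose let the fingers close. It gives the time, the measured TCP pose, the force and the opening at its end, in the units of the state.
- monitor.read_state(): the state, without advancing time (a new reading comes with each control period).
- imaging.read_camera(name): name is "scene" or "top" or "wrist"; returns the picture (420x560x3 uint8, blue, green, red); there is no depth.
- imaging.camera_params(name): a dict with "fx", "fy", "cx", "cy" (pixels), "k1" (the pictures are not rectified: a ray, as slopes to the right and down, at radius r is drawn at 1 + k1 r^2 times it, then the intrinsics apply), "T" (4x4, takes a point from camera to world coordinates); the wrist camera has in their place "T_tool_cam" (4x4, takes a point from camera to tool coordinates, whose origin is the TCP and whose axes are the tool frame's). Camera axes: x right, y down, z forward; pixel columns grow to the right and rows downward; lengths in m; the calibration is good to about 2 mm. A picture is of the moment at which its call begins: read the wrist's pose just before it. camera_params takes no time and is no camera call.
- finish_job(): hands the job in, once; it reports no verdict.
The state is a dict: "time": time; "q": joint angles; "joint_vel": joint speeds; "joint_torque": joint torques, N m; "tool_pos": TCP position; "tcp_rot": TCP orientation; "wrist_force": force on the tool from outside, world axes, zero at the start; "torque": the same for the moment, N m; "width": opening from 0.0 (shut) to 1.0 (fully open).
Only numpy, scipy, OpenCV 4.12 (cv2) and the standard library are available. Lean on these libraries where they do the work, as an engineer would, in place of code of your own. Each camera call takes 0.05 s, during which the arm holds its last target. There are 200 camera calls.

TASK

Lock the bench scanner in its mount: pull the headed pin out of its black parking block, push it straight down through the fork and the scanner's lug until its head sits on the fork, and let go of it. Then pick up the oblong carton, carry it over the row of white bins to the scanner without knocking them and finish while still holding it in the gripper, level and still, hovering about 15 mm above the middle of the scanner's glass with its long sides along the long sides of the glass. The carton must never touch the scanner, and all the other things stay where they are.

Things in the scene. Friction and masses are not known exactly. Their poses are not given: they have to be found in the camera images.
- pin: Steel headed pin, loose, upright with its head up; starts in the black parking block. Shank 12 mm diameter, 34 mm long, with a tapered foot (8 mm at the tip); above it a plain round head 22 mm diameter, 25 mm tall; 59 mm in all, about 60 g. Origin: centre of the foot; z up along the pin.
- pin_head (a point): Centre of the top face of the pin's head (59 mm above the pin's origin).
- pin_block: Fixed black block, 50 x 50 x 40 mm tall, on the 3 mm thick grey picking mat, with one 15 mm hole in the middle of its top, 37 mm deep, in which the pin is parked with its head resting on the block. Origin: centre of its underside, z up.
- fork_top (a point): Centre of the hole in the fork's top face, 40 mm above the table. A straight vertical hole, 15 mm diameter, runs down through fork and lug to 6 mm above the table. Plates 44 mm square. Fixed; axes as the scanner's. Seated, the pin's origin lies 34 mm below this point. The housing (73 mm high) begins 35 mm off on the +x side, a 40 mm high web 22 mm off on -x; free room on both y sides.
- scanner: Flat bench scanner with an upward window, fixed: grey housing 130 (x) x 160 (y) x 73 mm high, on a thin steel plate. Origin: on the table under the middle of the glass; x horizontal, from the fork towards the scanner; y along the long side of the glass; z up.
- glass (a point): Middle of the top of the glass, 75 mm above the table. The glass is 60 mm (x) by 100 mm (y, long side); axes as the scanner's.
- carton: Oblong brown carton, loose and rigid, 54 mm (its x) by 92 mm (its y, long side) by 76 mm tall, with a strip of white tape along its long direction over the top; 0.17 to 0.35 kg; stands on the 3 mm thick grey picking mat. Origin: centre of its underside, z up. Best gripped from above across its 54 mm. (The small 45 mm cube box is another thing.)
- bins: Row of three open white bins, fixed, between the picking mat and the scanner: 386 mm long (x) by 120 mm wide (y), 110 mm high, contents below the rim. Origin: on the table under the middle of the row; z up.
- tape_roll: Bystander: roll of clear tape lying flat, 60 mm diameter, 24 mm high, on the mat near the pin block. Origin under its centre.
- cube_box: Bystander: small brown cube box, 45 mm, on the mat near the carton. Origin under its centre.
- shampoo: Bystander: white bottle 60 mm diameter, 120 mm tall. Origin under its centre.
- wax_tin: Bystander: flat metal tin 72 mm diameter, 45 mm tall. Origin under its centre.
- jar: Bystander: black jar 68 mm diameter, 70 mm tall. Origin under its centre.
- flat_box: Bystander: flat brown box 60 x 130 x 30 mm. Origin under its centre.
- driver: Bystander: screwdriver lying at the side. Origin under its middle.

How it is judged:
On the way, in this order (a step that is already met when the one before it is completed fails the run):
1. the pin is seated: its head rests on the fork, the shank through fork and lug, and it is let go (z of pin in the frame of fork_top below -0.0315 m and horizontal distance between pin and fork_top below 0.004 m and angle between pin's own z axis and vertical below 0.12 rad and contact force between the fingers and pin below 0.2 N), for 0.2 s.
2. the held carton passes over the row of bins, its underside above their rims (y of carton in the frame of bins between -0.05 and 0.05 m and x of carton in the frame of bins between -0.193 and 0.193 m and height (world z) of carton above 0.11 m and contact force between the fingers and carton above 1 N), for 0.04 s.
At the end, for the whole second after the job is handed in: Pin still seated (head within 2.5 mm of the fork top, 4 mm of the hole axis, upright within 0.12 rad). Carton held still by the fingers, underside 5 to 28 mm above the glass, centred within 12 mm, long sides parallel within 0.12 rad, level within 0.1 rad, not touching the scanner (z of pin in the frame of fork_top below -0.0315 m and horizontal distance between pin and fork_top below 0.004 m and angle between pin's own z axis and vertical below 0.12 rad and z of carton in the frame of glass between 0.005 and 0.028 m and horizontal distance between carton and glass below 0.012 m and angle between the y axis of carton and the y axis of glass, either way round below 0.12 rad and angle between carton's own z axis and vertical below 0.1 rad and linear speed of carton below 0.02 m/s and angular speed of carton below 0.1 rad/s and contact force between the fingers and carton above 1 N and contact force between carton and scanner below 0.05 N); the arm keeps its last pose, push and grip.
It fails at once if the carton touches the scanner (over 0.5 N) (contact force between carton and scanner above 0.5 N).
It fails at once if the bins are knocked by the arm, the carton or the pin (over 3 N) (contact force between any of the arm, the fingers, carton, pin and bins above 3 N).
It fails at once if a bystander is moved by more than 20 mm (distance of any of tape_roll, cube_box, shampoo, wax_tin, jar, flat_box, driver from where it was at the start of the episode above 0.02 m).
It also fails if it takes over 67 s, if anything falls off the work surface, if the arm or the gripper's body presses on something with over 40 N, if the wrist force passes 120 N, or if a joint passes its speed limit or range.

## Working session

There is one attempt and no reset: what is moved stays moved. The work goes in short steps, Python scripts to look and compute and a tool call to move; the robot and the scene stay as the last step left them, time stands still between calls to the robot, and variables do not carry over. Pictures are saved under pics/ and viewed, about 8 in all and at most 12, crops included, and the job is handed in when it is done.

Besides the shell and the picture viewer there is one more tool, called after ">>>" as name(argument=value, ...) on one line, values as JSON. jog_arm: Moves the arm, as the interface text tells. Its arguments: {"type":"object","properties":{"rows":{"type":"array","items":{"type":"array","items":{"type":"number"}}},"force":{"type":"number"}},"required":["rows"]}

```bash
mkdir -p pics; ls; python3 - <<'E'
from workcell import monitor, imaging, bot
import cv2
print(monitor.read_state()); print(bot.pinch_z)
for n in("top","scene","wrist"):
    cv2.imwrite(f"pics/{n}0.png",imaging.read_camera(n)); print(n,imaging.camera_params(n))
E
```

```text
pics
{'time': 0.0, 'q': array([ 1.26009871e+00,  2.64789977e-01,  1.60537791e+00, -1.81901708e-05,
        1.27368936e+00, -3.68838013e-02]), 'joint_vel': array([-0.00055135, -0.00078895,  0.00101698,  0.00075009, -0.0008702 ,
       -0.00012546]), 'joint_torque': array([-3.41077059e-03, -5.15119672e+01, -3.67304742e+01, -5.76461080e-04,
        1.32604799e-02,  3.51354359e-07]), 'tool_pos': array([0.18229714, 0.64915903, 0.2299351 ]), 'tcp_rot': array([ 0.21317949,  1.56046371, -0.21669701]), 'wrist_force': array([ 0.44583195, -0.82057848, -0.01373544]), 'torque': array([ 0.00193656,  0.05173336, -0.0027391 ]), 'width': 0.9985773415789737}
0.0187
top {'fx': 504.14079235813995, 'fy': 504.14079235813995, 'cx': 283.1458048451315, 'cy': 208.84022636086252, 'k1': -0.029042378138563148, 'T': array([[-0.02729112, -0.99344069,  0.11104409,  0.3892138 ],
       [-0.99944246,  0.02925463,  0.01609118, -0.02274344],
       [-0.01923418, -0.11054303, -0.9936852 ,  1.20856713],
       [ 0.        ,  0.        ,  0.        ,  1.        ]])}
scene {'fx': 433.95987934188975, 'fy': 433.95987934188975, 'cx': 280.42714991249704, 'cy': 209.07519027174223, 'k1': 0.03408921353199425, 'T': array([[-0.05016057,  0.76791805, -0.63858107,  1.36365967],
       [ 0.99873113,  0.0357009 , -0.03551867,  0.04707229],
       [-0.0044775 , -0.63955243, -0.76873444,  1.05865889],
       [ 0.        ,  0.        ,  0.        ,  1.        ]])}
wrist {'fx': 305.218914949568, 'fy': 305.218914949568, 'cx': 282.70040960873933, 'cy': 212.9439763413188, 'k1': -0.02426963307959333, 'T_tool_cam': array([[-2.24347424e-04, -2.86343803e-01,  9.58126910e-01,
        -1.43041729e-01],
       [ 9.99999935e-01, -3.33280838e-04,  1.34548467e-04,
         1.30170006e-04],
       [ 2.80798219e-04,  9.58126878e-01,  2.86343860e-01,
        -7.30236727e-02],
       [ 0.00000000e+00,  0.00000000e+00,  0.00000000e+00,
         1.00000000e+00]])}
```

View pics/top0.png

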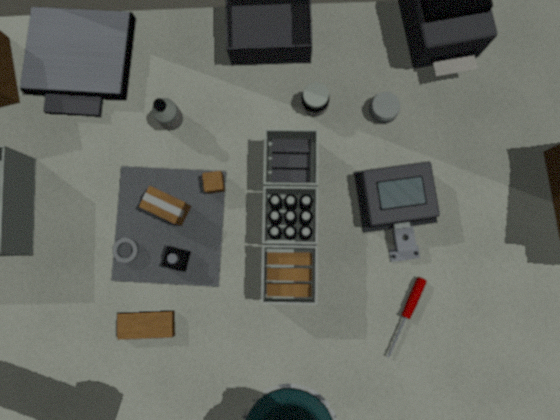

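View pics/scene0.png

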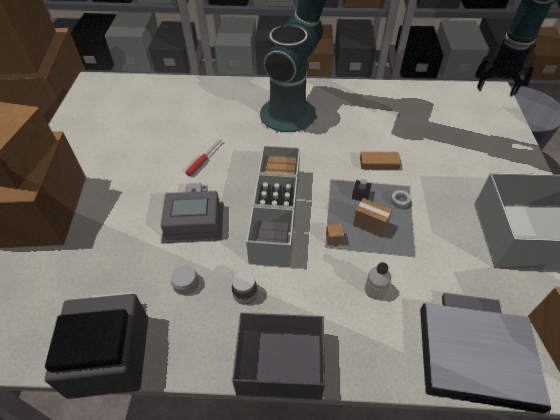

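The top view shows the mat at left: carton (163,204), pin in block (173,258), tape roll (125,250), cube (212,181). The bins are at (290,215), glass at (402,192) and fork at (403,240). Next I'll zoom in and cast rays.

```bash
cat > h.py <<'E'
import numpy as np, cv2
from scipy.spatial.transform import Rotation as R
from workcell import monitor, imaging, bot
def undist(p,uv):
    K=np.array([[p['fx'],0,p['cx']],[0,p['fy'],p['cy']],[0,0,1]])
    return cv2.undistortPoints(np.array(uv,float).reshape(-1,1,2),K,np.array([p['k1'],0,0,0,0.]))[:,0]
def camT(n,st=None):
    p=imaging.camera_params(n)
    if n!='wrist': return p,p['T']
    T=np.eye(4);T[:3,:3]=R.from_rotvec(st['tcp_rot']).as_matrix();T[:3,3]=st['tool_pos']
    return p,T@p['T_tool_cam']
def pix2w(n,uv,z,st=None):
    p,T=camT(n,st); d=np.c_[undist(p,uv),np.ones(len(np.reshape(uv,(-1,2))))]@T[:3,:3].T
    return T[:3,3]+d*((z-T[2,3])/d[:,2])[:,None]
def w2pix(n,P,st=None):
    p,T=camT(n,st); q=(np.reshape(P,(-1,3))-T[:3,3])@T[:3,:3]; q=q[:,:2]/q[:,2:]
    q=q*(1+p['k1']*(q**2).sum(1))[:,None]
    return q*[p['fx'],p['fy']]+[p['cx'],p['cy']]
def blobs(m,lo=15):
    n,l,s,c=cv2.connectedComponentsWithStats(m.astype(np.uint8))
    return [(i,s[i],c[i],cv2.minAreaRect(np.argwhere(l==i)[:,::-1].astype(np.float32))) for i in range(1,n) if s[i][4]>=lo]
E
python3 - <<'E'
from h import *
im=cv2.imread('pics/top0.png')
a=im[160:290,105:230]; b=im[155:270,350:445]
f=lambda x,s:cv2.resize(x,None,fx=s,fy=s,interpolation=cv2.INTER_CUBIC)
A=f(a,3.2);B=f(b,3.6)
c=np.zeros((420,400+345,3),np.uint8);c[:A.shape[0],:A.shape[1]]=A;c[:B.shape[0],400:400+B.shape[1]]=B
c=np.clip(c*1.5,0,255).astype(np.uint8)
cv2.imwrite('pics/crop0.png',c)
for nm,uv,z in [('carton',(163,204),.079),('pin',(173,258),.068),('block',(175,259),.043),('tape',(125,250),.02),('cube',(212,181),.048),('glass',(402,192),.075),('fork',(405,237),.04),('shampoo',(162,104),.12),
 ('b1',(265,131),.11),('b2',(317,131),.11),('b3',(316,302),.11),('b4',(262,301),.11)]: print(nm,pix2w('top',uv,z).round(3))
g=im.astype(int); hsv=cv2.cvtColor(im,cv2.COLOR_BGR2HSV)
for y in (170,180,192,200,210): print(y,[tuple(g[y,x]) for x in range(372,432,6)])
E
```

```text
carton [[0.535 0.268 0.079]]
pin [[0.412 0.248 0.068]]
block [[0.41  0.25  0.043]]
tape [[0.435 0.374 0.02 ]]
cube [[0.589 0.161 0.048]]
glass [[ 0.546 -0.275  0.075]]
fork [[ 0.446 -0.284  0.04 ]]
shampoo [[0.755 0.26  0.12 ]]
b1 [[0.688 0.031 0.11 ]]
b2 [[ 0.684 -0.085  0.11 ]]
b3 [[ 0.309 -0.07   0.11 ]]
b4 [[0.314 0.046 0.11 ]]
170 [(np.int64(60), np.int64(60), np.int64(59)), (np.int64(73), np.int64(69), np.int64(69)), (np.int64(77), np.int64(76), np.int64(74)), (np.int64(75), np.int64(71), np.int64(71)), (np.int64(71), np.int64(69), np.int64(68)), (np.int64(77), np.int64(75), np.int64(72)), (np.int64(73), np.int64(68), np.int64(67)), (np.int64(83), np.int64(72), np.int64(74)), (np.int64(73), np.int64(75), np.int64(71)), (np.int64(74), np.int64(69), np.int64(72))]
180 [(np.int64(71), np.int64(70), np.int64(69)), (np.int64(71), np.int64(68), np.int64(68)), (np.int64(64), np.int64(60), np.int64(58)), (np.int64(58), np.int64(52), np.int64(50)), (np.int64(73), np.int64(74), np.int64(64)), (np.int64(93), np.int64(94), np.int64(80)), (np.int64(90), np.int64(92), np.int64(77)), (np.int6
[... 762 characters left out ...]
5), np.int64(93), np.int64(83)), (np.int64(102), np.int64(99), np.int64(90)), (np.int64(102), np.int64(101), np.int64(87)), (np.int64(89), np.int64(90), np.int64(80)), (np.int64(92), np.int64(95), np.int64(86)), (np.int64(59), np.int64(59), np.int64(59))]
210 [(np.int64(74), np.int64(72), np.int64(69)), (np.int64(70), np.int64(69), np.int64(70)), (np.int64(58), np.int64(57), np.int64(56)), (np.int64(72), np.int64(68), np.int64(65)), (np.int64(78), np.int64(74), np.int64(75)), (np.int64(79), np.int64(74), np.int64(72)), (np.int64(79), np.int64(75), np.int64(70)), (np.int64(77), np.int64(71), np.int64(71)), (np.int64(74), np.int64(70), np.int64(67)), (np.int64(76), np.int64(73), np.int64(71))]
```

View pics/crop0.png

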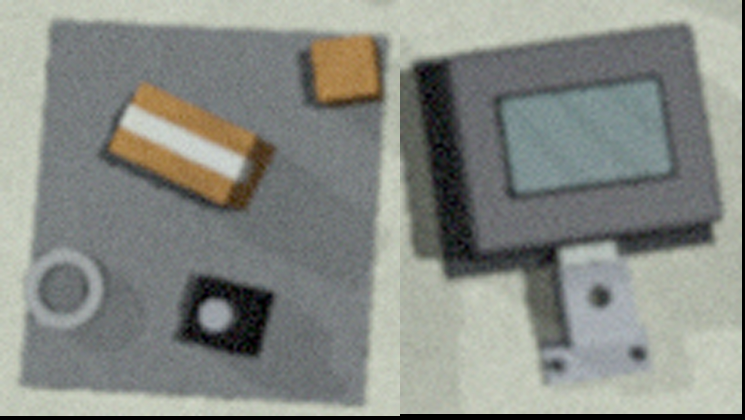

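The crop shows the carton's long axis tilted about 26°, the pin head at crop (215,315), the fork hole at (600,296), and the glass corners at (498,98), (660,78), (676,173) and (513,197).

```bash
cat >> h.py <<'E'
def down(yaw):  # tool x down, tool y at world angle yaw
    x=np.array([0,0,-1.]);y=np.array([np.cos(yaw),np.sin(yaw),0]);return np.c_[x,y,np.cross(x,y)]
def rel(pos,yaw,st=None):
    st=st or monitor.read_state(); M=R.from_rotvec(st['tcp_rot']).as_matrix()
    return (M.T@(np.array(pos)-st['tool_pos'])).round(4), R.from_matrix(M.T@down(yaw)).as_rotvec().round(4)
E
python3 - <<'E'
from h import *
A=lambda p:(105+p[0]/3.2-.35,160+p[1]/3.2-.35); B=lambda p:(350+(p[0]-400)/3.6-.35,155+p[1]/3.6-.35)
g=pix2w('top',[B(p) for p in[(498,98),(660,78),(676,173),(513,197)]],.075)
print('glass',g.mean(0)); d=g[0]+g[3]-g[1]-g[2]; ay=np.arctan2(d[1],d[0]);e=g[0]+g[1]-g[2]-g[3]; print('yaw of y',ay,'x',np.arctan2(e[1],e[0]),np.linalg.norm(d)/2,np.linalg.norm(e)/2)
im=cv2.imread('pics/top0.png').astype(int)
print('hole',pix2w('top',B((600,296)),.04)); print('pin',pix2w('top',A((215,315)),.068))
m=((im[...,2]>im[...,0]+25)|(im.min(2)>130))[165:225,130:190]; 
c=pix2w('top',[A(p) for p in[(147,83),(261,143),(236,207),(110,150)]],.079)
print('carton',c.mean(0)); print(c); d=c[0]-c[1]; print(np.arctan2(d[1],d[0]),np.linalg.norm(c[0]-c[1]),np.linalg.norm(c[0]-c[3]))
st=monitor.read_state(); M=R.from_rotvec(st['tcp_rot']).as_matrix(); print(M.round(3), np.arctan2(M[1,1],M[0,1]))
t=pix2w('top',A((215,315)),.068)[0]
for y in (ay,ay+np.pi): print(rel([t[0],t[1],.16],y))
E
```

```text
glass [ 0.54515964 -0.2734194   0.075     ]
yaw of y 1.6766895707878577 x 0.10374031586628553 0.10338599123416793 0.062168682296127625
hole [[ 0.44631699 -0.28413588  0.04      ]]
pin [[0.41187121 0.25091826 0.068     ]]
carton [0.53187805 0.26695468 0.079     ]
[[0.57774294 0.29663238 0.079     ]
 [0.53218604 0.21505415 0.079     ]
 [0.48719674 0.23308049 0.079     ]
 [0.53038647 0.32305169 0.079     ]]
1.0614931209265392 0.09343681236072288 0.05422743662384453
[[-0.001  0.27   0.963]
 [-0.002  0.963 -0.27 ]
 [-1.    -0.002 -0.   ]] 1.2969910198471417
(array([ 0.0708, -0.3214,  0.3287]), array([-0.3797, -0.0004,  0.0017]))
(array([ 0.0708, -0.3214,  0.3287]), array([2.7619e+00, 2.4000e-03, 5.0000e-04]))
```

>>> jog_arm(rows=[[0.02,-0.1,0.1,-0.12,0,0,100],[0.04,-0.2,0.2,-0.25,0,0,100],[0.07,-0.321,0.329,-0.38,0,0,100],[0.07,-0.321,0.329,-0.38,0,0,100],[0.07,-0.321,0.329,-0.38,0,0,100],[0.07,-0.321,0.329,-0.38,0,0,100],[0.07,-0.321,0.329,-0.38,0,0,100],[0.07,-0.321,0.329,-0.38,0,0,100],[0.07,-0.321,0.329,-0.38,0,0,100],[0.07,-0.321,0.329,-0.38,0,0,100],[0.07,-0.321,0.329,-0.38,0,0,100],[0.07,-0.321,0.329,-0.38,0,0,100],[0.07,-0.321,0.329,-0.38,0,0,100],[0.07,-0.321,0.329,-0.38,0,0,100]])

```text
time: 1.55
tool_pos: [0.4119, 0.2523, 0.161]
tcp_rot: [-0.086, 1.57, 0.084]
wrist_force: [-0.7, -0.1, 0.4]
width: 0.999
```

```bash
python3 - <<'E'
from h import *
st=monitor.read_state(); im=imaging.read_camera('wrist'); cv2.imwrite('pics/w1.png',im)
M=R.from_rotvec(st['tcp_rot']).as_matrix(); print(st['time'],st['tool_pos'],M.round(3))
print(w2pix('wrist',[[.4119,.2509,.068],[.532,.267,.079],st['tool_pos']],st))
E
```

```text
1.55 [0.41185725 0.2522535  0.16098197] [[-0.    -0.108  0.994]
 [-0.001  0.994  0.108]
 [-1.    -0.001 -0.   ]]
[[280.92514907 215.72367611]
 [284.5420422  349.03976557]
 [282.27285182 268.80836899]]
```

View pics/w1.png

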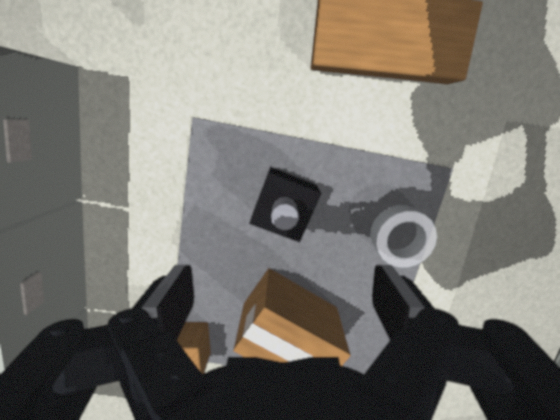

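The wrist view shows the pin head at about (285,214), the tape roll at (404,237) and the carton below. I'll refine the pin position.

```bash
python3 - <<'E'
from h import *
st=monitor.read_state(); im=cv2.imread('pics/w1.png')
g=cv2.cvtColor(im,cv2.COLOR_BGR2GRAY)[190:240,260:310]
print(g[4:44:3,4:46:3])
for th in (80,110,130):
  for i,s,c,r in blobs(g>th,30): print(th,s,c+[260,190],r)
E
```

```text
[[ 33  34  35  36  37  33  33  37  40  35  38  36  38  37]
 [ 32  32  34  33  34  49  59  62  52  36  38  38  33  35]
 [ 35  31  36  36  67  83  79  71  70  64  34  29  29  33]
 [ 35  35  32  52  89  88  94  94  81  66  59  29  27  27]
 [ 35  32  37  79 111 154 168 169 162 132  79  38  19  21]
 [ 34  41  36 117 169 171 169 170 171 172 147  55  20  24]
 [ 39  37  49 157 174 175 175 174 173 171 171 104  26  23]
 [ 39  36  69 166 172 165 142 163 164 165 170 126  24  25]
 [ 36  34  61 161 151 111 100 101 105 105 117  99  21  22]
 [ 39  38  49 148 103 100 100 100 101  98  99  66  16  18]
 [ 36  33  37  79  96  99 100 100 100 100  91  35  24  24]
 [ 42  37  36  36  68  92  98 101  99  79  36  27  25  23]
 [118  81  52  40  37  43  56  58  41  29  23  19  26  36]
 [134 131 129 110  75  46  37  38  25  29  23  24  25  78]]
80 [ 11  10  28  30 600] [283.735      215.02833333] ((23.799999237060547, 25.400001525878906), (26.832815170288086, 25.93838882446289), 26.56505012512207)
80 [  0  38  32  12 208] [270.625      235.33653846] ((15.5, 43.5), (31.0, 11.0), 0.0)
80 [41 38  9 12 76] [306.09210526 234.43421053] ((45.0, 43.5), (11.0, 8.0), 90.0)
110 [ 11  14  27  20 332] [283.42771084 212.07831325] ((23.242633819580078, 21.96758270263672), (16.97617530822754, 26.372909545898438), 77.19573211669922)
110 [  0  39  30  11 176] [269.82954545 235.70454545] ((14.5, 44.0), (29.0, 10.0), 0.0)
110 [42 40  8 10 59] [306.40677966 235.11864407] ((45.5, 44.5), (9.0, 7.0), 90.0)
130 [ 12  14  25  19 279] [283.40501792 211.85663082] ((23.016246795654297, 21.974729537963867), (15.337419509887695, 25.364099502563477), 77.7352294921875)
130 [  0  40  26  10 140] [268.59285714 236.        ] ((12.5, 44.5), (25.0, 9.0), 0.0)
130 [44 41  6  9 45] [306.82222222 235.51111111] ((46.5, 45.0), (8.0, 5.0), 90.0)
```

```bash
python3 - <<'E'
from h import *
st=monitor.read_state(); P=pix2w('wrist',(284.5,215.3),.068,st)[0]; print(P, rel([P[0],P[1],.0455],1.6767+.002))
E
```

```text
[0.41120737 0.25372736 0.068     ] (array([ 0.1155,  0.0017, -0.0004]), array([ 0.0002, -0.0005,  0.0014]))
```

>>> jog_arm(rows=[[0.04,0.001,0,0,0,0,100],[0.07,0.001,0,0,0,0,100],[0.095,0.001,0,0,0,0,100],[0.11,0.001,0,0,0,0,100],[0.1155,0.001,0,0,0,0,100],[0.1155,0.001,0,0,0,0,60],[0.1155,0.001,0,0,0,0,40],[0.1155,0.001,0,0,0,0,20],[0.1155,0.001,0,0,0,0,15],[0.1155,0.001,0,0,0,0,10],[0.1155,0.001,0,0,0,0,10],[0.1155,0.001,0,0,0,0,10],[0.1155,0.001,0,0,0,0,10]], force=30)

```text
time: 2.9
tool_pos: [0.4125, 0.2535, 0.0465]
tcp_rot: [-0.085, 1.568, 0.084]
wrist_force: [-1.6, -0.2, 6.2]
width: 0.231
```

```bash
python3 - <<'E'
from h import *
st=monitor.read_state(); print({k:np.round(st[k],4) for k in('time','tool_pos','wrist_force','torque','width')})
E
```

```text
{'time': np.float64(2.9), 'tool_pos': array([0.4125, 0.2535, 0.0465]), 'wrist_force': array([-1.6071, -0.2048,  6.176 ]), 'torque': array([-0.0627,  0.1701, -0.0504]), 'width': np.float64(0.231)}
```

>>> jog_arm(rows=[[-0.02,0,0,0,0,0,10],[-0.05,0,0,0,0,0,10],[-0.1,0,0,0,0,0,10],[-0.15,0,0,0,0,0,10],[-0.165,-0.03,-0.001,0,0,0,10],[-0.165,-0.075,-0.003,0,0,0,10],[-0.165,-0.12,-0.005,0,0,0,10],[-0.165,-0.165,-0.007,0,0,0,10],[-0.165,-0.21,-0.01,0,0,0,10],[-0.165,-0.255,-0.012,0,0,0,10],[-0.165,-0.3,-0.014,0,0,0,10],[-0.165,-0.345,-0.016,0,0,0,10],[-0.165,-0.39,-0.018,0,0,0,10],[-0.165,-0.435,-0.02,0,0,0,10],[-0.165,-0.48,-0.022,0,0,0,10],[-0.165,-0.52,-0.024,0,0,0,10],[-0.165,-0.538,-0.0245,0,0,0,10],[-0.165,-0.538,-0.0245,0,0,0,10],[-0.165,-0.538,-0.0245,0,0,0,10],[-0.165,-0.538,-0.0245,0,0,0,10]], force=50)

```text
time: 4.9
tool_pos: [0.4457, -0.2824, 0.2115]
tcp_rot: [-0.085, 1.569, 0.086]
wrist_force: [-0.0, 0.5, -1.1]
width: 0.225
```

```bash
python3 - <<'E'
from h import *
st=monitor.read_state(); im=imaging.read_camera('wrist'); cv2.imwrite('pics/w2.png',im)
M=R.from_rotvec(st['tcp_rot']).as_matrix(); print(st['time'],st['tool_pos'],st['width'],st['wrist_force'],M.round(3))
p=st['tool_pos'];print(w2pix('wrist',[[.4463,-.2841,.04],p-[0,0,.0375],p],st), rel([.4463,-.2841,.11],1.6767))
E
```

```text
4.9 [ 0.44568    -0.28240196  0.21151228] 0.22488549400192756 [-0.00482609  0.47288679 -1.1218913 ] [[ 0.    -0.109  0.994]
 [ 0.001  0.994  0.109]
 [-1.     0.     0.001]]
[[280.76905395 194.14867064]
 [282.32889406 241.55068317]
 [282.27099837 268.80675198]] (array([ 0.1016, -0.0018,  0.0002]), array([ 0.0036,  0.0007, -0.0002]))
```

View pics/w2.png

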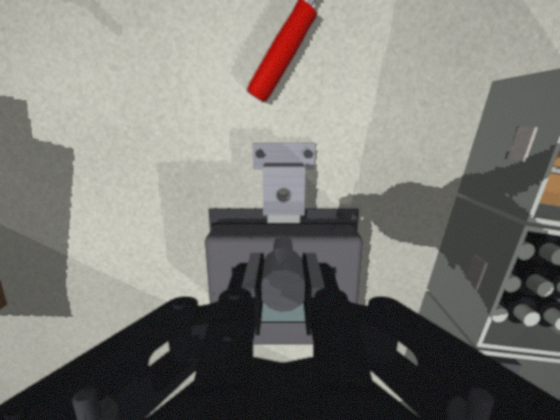

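The wrist view shows the fork hole at (283.5,194.5) and the pin foot at about (283,238). I'll descend to hover and compare them there.

>>> jog_arm(rows=[[0.045,0.001,0,0.003,0,0,10],[0.085,0.001,0,0.003,0,0,10],[0.11,0.001,0,0.003,0,0,10],[0.116,0.001,0,0.003,0,0,10],[0.116,0.001,0,0.003,0,0,10],[0.116,0.001,0,0.003,0,0,10]])

```text
time: 5.55
tool_pos: [0.4471, -0.2816, 0.0974]
tcp_rot: [-0.085, 1.566, 0.083]
wrist_force: [-0.2, -0.9, 0.3]
width: 0.223
```

```bash
python3 - <<'E'
from h import *
st=monitor.read_state(); im=imaging.read_camera('wrist'); cv2.imwrite('pics/w3.png',im)
print(st['time'],st['tool_pos'],st['width'])
p=st['tool_pos'];print('hole top-cam, foot nominal:',w2pix('wrist',[[.4463,-.2841,.04],p-[0,0,.0375],p],st))
cv2.imwrite('pics/w3c.png',cv2.resize(np.clip(im[140:290,205:355].astype(int)*2,0,255).astype(np.uint8),None,fx=4,fy=4,interpolation=cv2.INTER_CUBIC))
E
```

```text
5.55 [ 0.44708244 -0.28162926  0.09741021] 0.22332675483612738
hole top-cam, foot nominal: [[279.12363338 229.21243685]
 [282.45801522 241.4187271 ]
 [282.27439224 268.80437271]]
```

View pics/w3c.png

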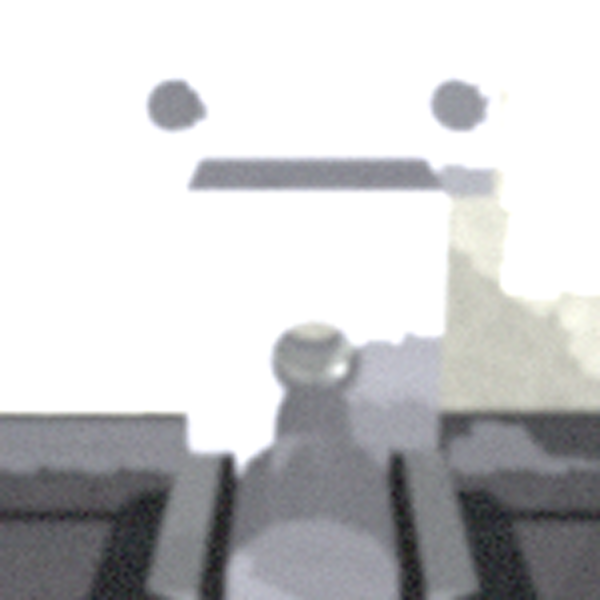

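The crop puts the hole centre near image (284.2,230). The shank foot is laterally aligned at about 283.8. I still need the foot's fore-aft edge.

```bash
python3 - <<'E'
from h import *
st=monitor.read_state(); im=cv2.imread('pics/w3.png'); g=cv2.cvtColor(im,cv2.COLOR_BGR2GRAY)
print('    ',list(range(270,300,2)))
for r in range(216,256): print(r,g[r,270:300:2])
H=pix2w('wrist',(284.2,230),.04,st)[0]; p=st['tool_pos']; M=R.from_rotvec(st['tcp_rot']).as_matrix()
print('hole in tool',M.T@(H-p))
tip=p-[0,0,.0375]
for dz in(-.0013,0,.0013):
  for h in (-.0375,-.034): print(dz,h,w2pix('wrist',[p+[0,0,h]+M[:,2]*(dz-.004), p+[0,0,h+.006]+M[:,2]*(dz-.006), p+[0,0,h+.059]+M[:,2]*(dz-.011), p+[0,0,h+.059]+M[:,2]*(dz+.011)],st)[:,1].round(1))
c=np.array([H+[.0075*np.cos(a),.0075*np.sin(a),0] for a in np.linspace(0,6.283,40)]); q=w2pix('wrist',c,st);print(q.min(0),q.max(0))
for x in(284,): print([(r,g[r,x]) for r in range(256,310,2)])
E
```

```text
[270, 272, 274, 276, 278, 280, 282, 284, 286, 288, 290, 292, 294, 296, 298]
216 [160 161 161 160 161 160 161 163 161 161 161 161 159 159 161]
217 [163 163 163 164 164 164 161 160 161 160 160 164 162 162 162]
218 [165 166 164 163 160 159 152 153 157 162 162 163 162 164 164]
219 [164 164 162 160 154 145 138 139 143 156 161 166 165 164 165]
220 [166 167 164 152 137 126 119 120 123 139 155 163 164 168 166]
221 [166 164 159 140 119 111 109 105 110 118 141 159 165 166 166]
222 [164 164 148 114 101 106 105 103 102 102 118 152 164 163 164]
223 [165 158 130  91  87  97 102 101  97  87 102 137 159 156 156]
224 [161 151 113  76  77  87  90  92  83  72  91 127 150 144 135]
225 [161 145  97  73  70  71  76  76  73  70  91 116 139 121 109]
226 [159 135  87  76  73  69  70  70  71  74  91 106 113 102  97]
227 [159 126  81  73  77  74  74  70  70  77  95  97  90  93  96]
228 [157 123  83  74  77  76  75  74  76  85  95  89  79  92  92]
229 [159 118  83  75  76  77  76  77  77  90  96  81  74  94  97]
230 [157 117  81  78  78  79  78  77  77  95 104  77  74  89  96]
231 [157 119  78  83  80  76  73  
[... 1780 characters left out ...]
13 -0.0375 [237.4 237.9 271.6 314.4]
0.0013 -0.034 [239.5 240.1 275.4 319.1]
[273.46800481 219.7994684 ] [294.90377012 239.98157719]
[(256, np.uint8(63)), (258, np.uint8(63)), (260, np.uint8(64)), (262, np.uint8(66)), (264, np.uint8(62)), (266, np.uint8(63)), (268, np.uint8(69)), (270, np.uint8(76)), (272, np.uint8(79)), (274, np.uint8(80)), (276, np.uint8(79)), (278, np.uint8(78)), (280, np.uint8(76)), (282, np.uint8(80)), (284, np.uint8(81)), (286, np.uint8(83)), (288, np.uint8(79)), (290, np.uint8(80)), (292, np.uint8(86)), (294, np.uint8(90)), (296, np.uint8(90)), (298, np.uint8(93)), (300, np.uint8(94)), (302, np.uint8(93)), (304, np.uint8(93)), (306, np.uint8(93)), (308, np.uint8(94))]
```

The foot's near edge is at row 235.5 and the head's at 269, so the pin hangs straight with no offset. The hole is about +0.4 mm in y and −0.5 mm in z away. Inserting.

>>> jog_arm(rows=[[0.01,0.0004,-0.0005,0,0,0,10],[0.015,0.0004,-0.0005,0,0,0,10],[0.02,0.0004,-0.0005,0,0,0,10],[0.025,0.0004,-0.0005,0,0,0,10],[0.03,0.0004,-0.0005,0,0,0,10],[0.035,0.0004,-0.0005,0,0,0,10],[0.04,0.0004,-0.0005,0,0,0,10],[0.04,0.0004,-0.0005,0,0,0,10]])

```text
time: 6.4
tool_pos: [0.4463, -0.2813, 0.0568]
tcp_rot: [-0.085, 1.567, 0.083]
wrist_force: [0.4, -0.2, -0.1]
width: 0.226
```

>>> jog_arm(rows=[[0.005,0,0,0,0,0,10],[0.009,0,0,0,0,0,10],[0.011,0,0,0,0,0,10],[0.012,0,0,0,0,0,10],[0.0128,0,0,0,0,0,10],[0.0128,0,0,0,0,0,10]])

```text
time: 7.0
tool_pos: [0.4464, -0.2814, 0.044]
tcp_rot: [-0.085, 1.567, 0.083]
wrist_force: [0.2, 0.3, -0.4]
width: 0.221
```

Next I'll press down a little further until contact.

>>> jog_arm(rows=[[0.0005,0,0,0,0,0,10],[0.001,0,0,0,0,0,10],[0.0015,0,0,0,0,0,10],[0.0015,0,0,0,0,0,10]])

```text
time: 7.4
tool_pos: [0.4467, -0.2815, 0.0436]
tcp_rot: [-0.085, 1.567, 0.083]
wrist_force: [-2.0, 1.6, 6.2]
width: 0.225
```

>>> jog_arm(rows=[[0.0008,0,0,0,0,0,30],[0.0005,0,0,0,0,0,50],[0.0005,0,0,0,0,0,60],[-0.002,0,0,0,0,0,70],[-0.005,0,0,0,0,0,70],[-0.02,0,0,0,0,0,70],[-0.05,0,0,0,0,0,70],[-0.09,0,0,0,0,0,100],[-0.13,0,0,0,0,0,100],[-0.165,0,0,0,0,0,100],[-0.175,0,0,0,0,0,100],[-0.175,0,0,0,0,0,100]])

```text
time: 8.6
tool_pos: [0.4476, -0.2822, 0.2219]
tcp_rot: [-0.088, 1.562, 0.08]
wrist_force: [-0.6, -0.3, -0.2]
width: 0.999
```

```bash
python3 - <<'E'
from h import *
st=monitor.read_state(); im=imaging.read_camera('wrist'); cv2.imwrite('pics/w4.png',im)
print(st['time'],st['tool_pos'],st['width'])
cv2.imwrite('pics/w4c.png',cv2.resize(np.clip(im[100:350,170:400].astype(int)*1.3,0,255).astype(np.uint8),None,fx=2.4,fy=2.4,interpolation=cv2.INTER_CUBIC))
for z in(.04,.065): print(w2pix('wrist',[.4463,-.2813,z],st), w2pix('wrist',[.546,-.2715,.075],st))
E
```

```text
8.6 [ 0.44755497 -0.28224216  0.22185098] 0.9991742230495229
[[284.37800236 189.51093853]] [[283.40506935 287.96475155]]
[[284.37586357 194.95738924]] [[283.40506935 287.96475155]]
```

View pics/w4c.png

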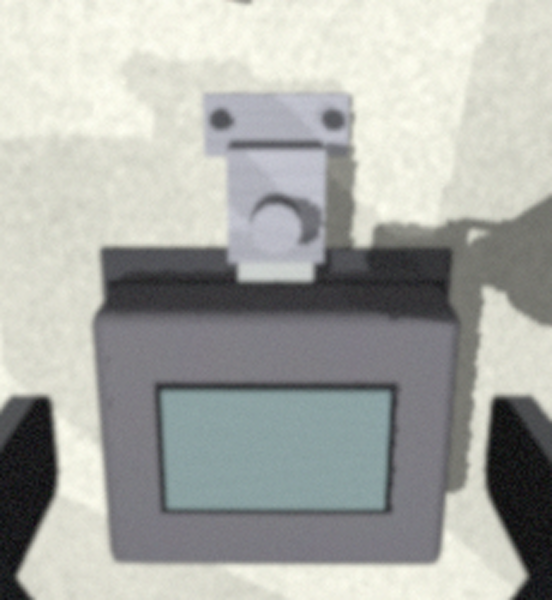

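The pin head sits at image (285,195.4), and the prediction for a seated pin is (284.4,195.0), so it's seated. The whole glass is visible. I'll measure it and plan the move to the carton.

```bash
python3 - <<'E'
from h import *
st=monitor.read_state(); im=cv2.imread('pics/w4.png').astype(int)
m=(im[...,1]-im[...,2]>8); m[:,:230]=0;m[:,345:]=0;m[:250]=0;m[325:]=0
for i,s,c,r in blobs(m,1000):
    q=cv2.boxPoints(r); P=pix2w('wrist',q,.075,st); print(s,r); print(P.mean(0)); 
    for k in range(2): d=P[k]-P[k+1]; print(np.linalg.norm(d),np.arctan2(d[1],d[0]))
print(st['q'].round(3)); print(rel([.533,.267,.222],1.09-np.pi/2,st))
E
```

```text
[ 236  261   97   52 4755] ((284.0, 286.5), (51.0, 96.0), 90.0)
[ 0.54180113 -0.26999712  0.075     ]
0.09921456144613315 -1.4627913617940647
0.06138103131029732 -2.9862400853364366
[-6.100e-01 -1.100e-02  1.934e+00  1.000e-03  1.214e+00 -2.288e+00]
(array([-0.0034,  0.536 ,  0.1447]), array([ 2.1586,  0.0049, -0.0027]))
```

>>> jog_arm(rows=[[0,0.036,0.01,0.144,0,0,100],[0,0.072,0.02,0.288,0,0,100],[0,0.108,0.029,0.432,0,0,100],[0,0.144,0.039,0.576,0,0,100],[0,0.18,0.049,0.72,0,0,100],[0,0.215,0.058,0.864,0,0,100],[0,0.251,0.068,1.008,0,0,100],[0,0.287,0.078,1.152,0,0,100],[0,0.322,0.087,1.296,0,0,100],[0,0.358,0.097,1.44,0,0,100],[0,0.394,0.107,1.584,0,0,100],[0,0.43,0.116,1.728,0,0,100],[0,0.466,0.126,1.872,0,0,100],[0,0.502,0.136,2.016,0,0,100],[0,0.536,0.145,2.158,0,0,100],[0,0.536,0.145,2.158,0,0,100],[0,0.536,0.145,2.158,0,0,100],[0,0.536,0.145,2.158,0,0,100]])

```text
time: 10.45
tool_pos: [0.5322, 0.2658, 0.2167]
tcp_rot: [1.551, 0.939, -1.553]
wrist_force: [0.3, -1.1, 1.0]
width: 0.998
```

```bash
python3 - <<'E'
from h import *
st=monitor.read_state(); im=imaging.read_camera('wrist'); cv2.imwrite('pics/w5.png',im)
M=R.from_rotvec(st['tcp_rot']).as_matrix(); print(st['time'],st['tool_pos'],M.round(3),st['q'].round(2))
c=[np.array([.532,.267,.079])+a*np.array([np.cos(1.09),np.sin(1.09),0])*.046+b*np.array([np.sin(1.09),-np.cos(1.09),0])*.027 for a,b in((1,1),(1,-1),(-1,-1),(-1,1))]
print(w2pix('wrist',c,st))
cv2.imwrite('pics/w5v.png',im)
E
```

```text
10.45 [0.53219216 0.26581319 0.2166731 ] [[ 0.001  0.887 -0.461]
 [-0.004 -0.461 -0.887]
 [-1.     0.003  0.003]] [ 0.42  0.12  1.8  -0.    1.22  0.9 ]
[[311.54884493 151.46199301]
 [251.93603588 151.40885127]
 [254.49385189 245.59587853]
 [308.92884591 245.58387653]]
```

View pics/w5v.png

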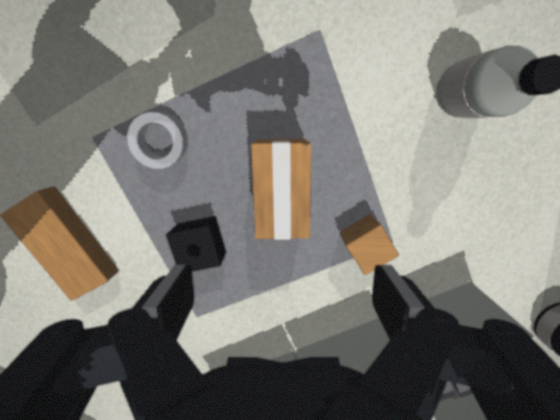

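The carton's top face spans columns 252–311 and rows 147–240, so it's square to the tool and about 5 mm towards tool −z. Descending to grip.

>>> jog_arm(rows=[[0.045,-0.0005,-0.005,0,0,0,100],[0.09,-0.0005,-0.005,0,0,0,100],[0.13,-0.0005,-0.005,0,0,0,100],[0.16,-0.0005,-0.005,0,0,0,100],[0.178,-0.0005,-0.005,0,0,0,100],[0.186,-0.0005,-0.005,0,0,0,100],[0.186,-0.0005,-0.005,0,0,0,80],[0.186,-0.0005,-0.005,0,0,0,65],[0.186,-0.0005,-0.005,0,0,0,55],[0.186,-0.0005,-0.005,0,0,0,50],[0.186,-0.0005,-0.005,0,0,0,50],[0.186,-0.0005,-0.005,0,0,0,50],[0.186,-0.0005,-0.005,0,0,0,50]], force=40)

```text
time: 11.8
tool_pos: [0.536, 0.2701, 0.0329]
tcp_rot: [1.554, 0.938, -1.55]
wrist_force: [0.9, -0.8, 6.2]
width: 0.628
```

>>> jog_arm(rows=[[0,0,0,0,0,0,45],[-0.01,0,0,0,0,0,45],[-0.03,0,0,0,0,0,45],[-0.06,0,0,0,0,0,45],[-0.1,0,0,0,0,0,45],[-0.14,0,0,0,0,0,45],[-0.165,0,0,0,0,0,45],[-0.17,0,0,0,0,0,45],[-0.17,0,0,0,0,0,45]], force=70)

```text
time: 12.7
tool_pos: [0.5353, 0.2707, 0.2034]
tcp_rot: [1.555, 0.938, -1.549]
wrist_force: [-0.4, -1.1, -3.3]
width: 0.625
```

```bash
python3 - <<'E'
from h import *
st=monitor.read_state(); im=imaging.read_camera('wrist'); cv2.imwrite('pics/w6.png',im)
print(st['time'],st['tool_pos'],st['width'],st['wrist_force'])
print(rel([.5445,-.2705,.20],.1085,st), rel([.5445,-.2705,.20],.1085-np.pi/2+0,st)[0])
p=st['tool_pos'];M=R.from_rotvec(st['tcp_rot']).as_matrix()
for x in(-.046,): print(w2pix('wrist',[p+M@np.array([x,a*.027,b*.046]) for a,b in((1,1),(1,-1),(-1,-1),(-1,1))],st))
E
```

```text
12.7 [0.53529635 0.27065693 0.20344281] 0.6254553121093034 [-0.37296926 -1.09885238 -3.32330193]
(array([0.0046, 0.258 , 0.4758]), array([-0.5884,  0.001 , -0.0059])) [0.0046 0.258  0.4758]
[[347.67201187 417.51060263]
 [365.39473957 206.62202162]
 [201.89280063 206.7030672 ]
 [219.34104466 417.64927479]]
```

View pics/w6.png

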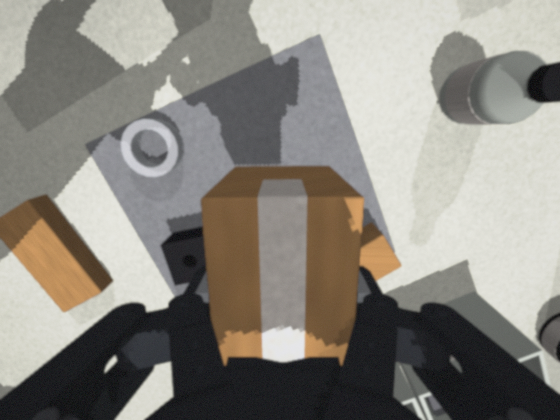

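The carton is held square. Its top far edge is at row 197 (columns 203–362) and its bottom edge at row 167 (columns 237–329). I'll solve for its offset in the hand.

```bash
python3 - <<'E'
from h import *
from scipy.optimize import least_squares
st=monitor.read_state()
p=st['tool_pos'];M=R.from_rotvec(st['tcp_rot']).as_matrix()
obs=np.array([[203,197],[362,197],[237,167],[329,167]])
def f(v):
    xt,y,z,t=v; P=[[xt,-.027,-.046],[xt,.027,-.046],[xt+.076,-.027,-.046],[xt+.076,.027,-.046]]
    L=R.from_rotvec([0,t,0]).apply(P)+[0,y,z]
    return (w2pix('wrist',p+L@M.T,st)-obs).ravel()
for fix in (0,1):
    s=least_squares((lambda v:f([*v[:3],0])) if fix else f,[-.046,0,0,0][:3 if fix else 4]); print(s.x,s.fun.round(1))
E
```

```text
[-0.0423669  -0.0002988  -0.00205453 -0.00659793] [ 0.4  0.   0.  -0.1 -1.   0.   0.2  0. ]
[-0.04191955 -0.00029861 -0.0021708 ] [ 0.6  0.4 -0.1  0.3 -1.  -0.6  0.2 -0.6]
```

>>> jog_arm(rows=[[0,0.006,0.011,-0.01,0,0,45],[0,0.019,0.035,-0.04,0,0,45],[0,0.037,0.069,-0.08,0,0,45],[0,0.057,0.105,-0.13,0,0,45],[0,0.077,0.142,-0.17,0,0,45],[0,0.097,0.179,-0.22,0,0,45],[0,0.117,0.216,-0.26,0,0,45],[0,0.137,0.253,-0.31,0,0,45],[0,0.157,0.29,-0.355,0,0,45],[0,0.177,0.326,-0.4,0,0,45],[0,0.197,0.363,-0.45,0,0,45],[0,0.217,0.4,-0.49,0,0,45],[0,0.235,0.433,-0.53,0,0,45],[0,0.248,0.458,-0.56,0,0,45],[0,0.256,0.472,-0.58,0,0,45],[0,0.259,0.478,-0.588,0,0,45],[0,0.259,0.478,-0.588,0,0,45],[0,0.259,0.478,-0.588,0,0,45]])

```text
time: 14.55
tool_pos: [0.5425, -0.2725, 0.2022]
tcp_rot: [1.128, 1.257, -1.13]
wrist_force: [-0.3, 0.1, -3.4]
width: 0.625
```

```bash
python3 - <<'E'
from h import *
st=monitor.read_state(); M=R.from_rotvec(st['tcp_rot']).as_matrix()
print(st['time'],st['tool_pos'],st['width'],st['wrist_force'],M.round(3)); print(rel([.5447,-.2725,.123],.1085,st))
E
```

```text
14.55 [ 0.54248476 -0.27253463  0.20218798] 0.6245701187598381 [-0.27769366  0.11681464 -3.39623123] [[ 0.001  0.994  0.108]
 [-0.002  0.108 -0.994]
 [-1.     0.     0.002]]
(array([0.0792, 0.0022, 0.0001]), array([-0.0006,  0.0018, -0.0003]))
```

>>> jog_arm(rows=[[0.015,0.002,0,0,0.002,0,45],[0.03,0.002,0,0,0.002,0,45],[0.045,0.002,0,0,0.002,0,45],[0.06,0.002,0,0,0.002,0,45],[0.07,0.002,0,0,0.002,0,45],[0.076,0.002,0,0,0.002,0,45],[0.077,0.002,0,0,0.002,0,45],[0.077,0.002,0,0,0.002,0,45],[0.077,0.002,0,0,0.002,0,45]])

```text
time: 15.45
tool_pos: [0.5452, -0.2729, 0.1261]
tcp_rot: [1.13, 1.256, -1.128]
wrist_force: [-0.0, 0.9, -3.1]
width: 0.623
```

```bash
python3 - <<'E'
from h import *
st=monitor.read_state(); w=imaging.read_camera('wrist'); s=imaging.read_camera('scene')
print(st['time'],st['tool_pos'],st['width'],st['wrist_force'],np.abs(st['joint_vel']).max())
a=cv2.resize(w,None,fx=.7,fy=.7); b=cv2.resize(s[140:260,130:250],None,fx=3.3,fy=3.3,interpolation=cv2.INTER_CUBIC)
c=np.zeros((400,800,3),np.uint8); c[:a.shape[0],:392]=a; c[:396,400:796]=b; cv2.imwrite('pics/fin.png',c); cv2.imwrite('pics/fs.png',s);cv2.imwrite('pics/fw.png',w)
E
```

```text
15.45 [ 0.54515448 -0.27288361  0.12612555] 0.6231448279766992 [-0.01875461  0.92699288 -3.11933405] 0.004438937782737786
```

View pics/fin.png

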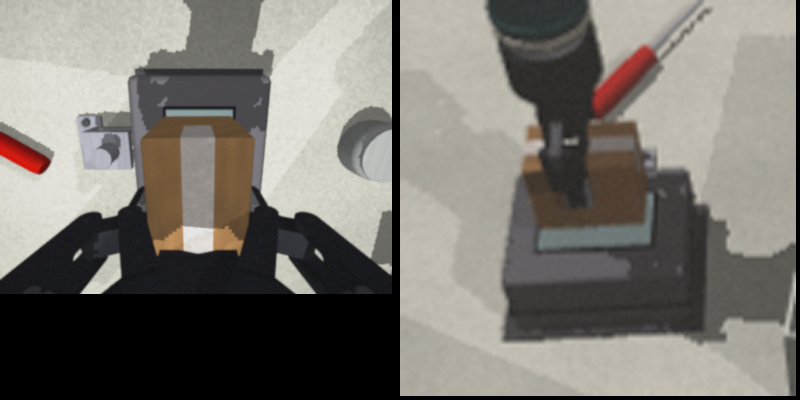

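The carton hangs level over the glass and the pin head sits in the fork. As a last check, I'll take the hover height and centring from the scene view. The carton's lower front corners are at fin.png (535,227) and (648,222), and the glass front corners at (540,248) and (655,243).

```bash
python3 - <<'E'
from h import *
a=.1085; X=np.array([np.cos(a),np.sin(a),0]);Y=np.array([-X[1],X[0],0]); C=np.array([.545,-.2708,0])
f=lambda u,v:(130+(u-400)/3.3-.35,140+v/3.3-.35)
print('obs carton',f(535,227),f(648,222),'glass',f(540,248),f(655,243))
print('glass pred',w2pix('scene',[C+.03*X-.05*Y+[0,0,.075],C+.03*X+.05*Y+[0,0,.075]]).round(1).tolist())
for z in(.085,.09,.095,.1): print(z,w2pix('scene',[C+.027*X-.046*Y+[0,0,z],C+.027*X+.046*Y+[0,0,z]]).round(1).tolist())
# wrist: back edge of glass at fin (163,108)-(236,108); carton top/bottom edges rows 137,120
st=monitor.read_state(); p=[np.array(q)/.7 for q in((163,108),(236,108))]; print('glass far corners',pix2w('wrist',p,.075,st), 'expected',C+.05*Y-.03*X,C+.05*Y+.03*X)
print('carton far bottom edge',pix2w('wrist',[(153/.7,120/.7),(243/.7,120/.7)],.094,st),'expected',C+.046*Y-.027*X,C+.046*Y+.027*X)
E
```

```text
obs carton (170.5590909090909, 208.43787878787882) (204.80151515151516, 206.9227272727273) glass (172.07424242424244, 214.80151515151516) (206.9227272727273, 213.28636363636363)
glass pred [[170.7, 214.0], [205.2, 212.4]]
0.085 [[171.5, 211.0], [203.4, 209.5]]
0.09 [[171.2, 209.9], [203.2, 208.4]]
0.095 [[170.9, 208.8], [202.9, 207.3]]
0.1 [[170.5, 207.7], [202.7, 206.2]]
glass far corners [[ 0.50818698 -0.22303397  0.075     ]
 [ 0.57338531 -0.21601039  0.075     ]] expected [ 0.50976205 -0.22434263  0.        ] [ 0.56940923 -0.2178454   0.        ]
carton far bottom edge [[ 0.50339375 -0.2314299   0.094     ]
 [ 0.57707328 -0.22350877  0.094     ]] expected [ 0.51317756 -0.22799425  0.        ] [ 0.56686002 -0.22214674  0.        ]
```

>>> jog_arm(rows=[[0.001,0,0,0,0,0,45],[0.0025,0,0,0,0,0,45],[0.0035,0,0,0,0,0,45],[0.0035,0,0,0,0,0,45],[0.0035,0,0,0,0,0,45],[0.0035,0,0,0,0,0,45]])

```text
time: 16.15
tool_pos: [0.5451, -0.2728, 0.1226]
tcp_rot: [1.13, 1.256, -1.128]
wrist_force: [-0.9, -0.0, -4.0]
width: 0.624
```

```bash
python3 - <<'E'
from h import *
from workcell import finish_job
st=monitor.read_state(); print(st['time'],st['tool_pos'],st['width'],st['wrist_force'],np.abs(st['joint_vel']).max(), rel([.5447,-.2725,.123],.1085,st))
if abs(st['tool_pos'][2]-.1225)<.004 and np.abs(st['wrist_force'][:2]).max()<3: print(finish_job())
E
```

```text
16.15 [ 0.54511993 -0.27284802  0.12264474] 0.6237762137942627 [-9.06921047e-01 -5.87260533e-05 -3.99735982e+00] 0.0027992008759950603 (array([-0.0004, -0.0004, -0.0004]), array([-0.0007,  0.0008, -0.0017]))
the job is handed in; nothing more can be done
None
```

I handed the job in at 16.2 s. The pin is in the fork and released, and the arm is holding the carton over the glass. No verdict was reported, so the results below are my own checks.

- **Pin:** I pushed it down until it met about 6 N of resistance, then let go. A wrist picture taken after release shows its head within about 1 px of where a seated pin should appear.
- **Carry:** I gripped the carton across its 54 mm side and took it over the bins with its underside at about 0.17 m, well clear of the 0.11 m rims. I saw no contact force on the way.
- **Final pose:** The carton is still and level, and its long sides are within 0.01 rad of the glass. Its underside is an estimated 14–18 mm above the glass, and it is centred to about 3 mm. At the end the wrist force was only about the carton's weight and the gripper was holding at 62% opening.

**Where checks disagreed:**
- The top and wrist cameras differed by about 3 mm sideways; I followed the wrist camera and the pin fit it gave.
- The scene camera put the underside about 5 mm higher than the arm's pose did, so I lowered the carton 3.5 mm before handing in. Both estimates stay inside the 5–28 mm window.
- A final wrist-camera reading of the carton's far edge gave an impossible width (74 mm instead of 54 mm). I took it as the wrong edge and ignored it.

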